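# Open a tight gift box in a brake-lever clamp and pack it with soaps

## Task

Pull the clamp's brake lever up and leave it held in its third notch (the green mark), so that the jaws hold the gift box down by its plinth; then draw the tight blue lid up off the box and set it mouth down on the grey mat. Pack every boxed soap lying flat inside the open box (two columns, stacked two high if need be), and only then press the red button so that the lever drops back to rest and the jaws let go. Leave the box standing in the clamp, and do not disturb the bell, the tape roll or the candle jar.

Things in the scene. Friction and masses are not known exactly. Their poses are not given: they have to be found in the camera images.
- clamp: fixed grey clamp plate, 262 x 250 x 10 mm; origin: centre of its underside on the table; x away from the robot, y to the left along the box, z up. The box stands on it between low stops; lever and button are at its right (-y) end. Two jaws (tops at 30 mm) slide in over the plinth's front and back edges, 18 mm per rad of lever; in the third notch they overlap it by 9 mm
- brake_lever (a joint): lever angle: 0 = rest (grip towards the robot, lever 0.15 rad above level); grows as the grip is pulled up and away from the robot; stop at 1.0. Sprung back to 0 (3 to 7 N at the grip). A ratchet holds it at about 0.22, 0.44, 0.66 (third notch, green mark) and 0.88; to catch, pull about 0.08 past; let go between two it drops to the lower. Pulled too far, only the button lets it down
- lever_hinge (a point): the lever's pivot, 72 mm above the table; the hinge axis is the clamp's y axis
- lever_grip (a point): centre of the lever's black grip, 122 mm from the pivot; the grip is a bar 72 mm long along the lever, 20 mm wide (across, along the clamp's y) and 24 mm deep. To the left of the lever stands a disc of 54 mm radius about the pivot, with the notch marks
- button_top (a point): centre of the top of the red release button (30 mm across), 96 mm above the table, 50 mm right of the lever; pressed straight down it travels 8 mm against 3 to 6 N; 6 mm or more free the lever; keep it down about 0.7 s while the lever drops to rest; it springs up when let go
- gift_base: base of the gift box, loose, 0.3 kg: wooden plinth 164 x 228 x 8 mm with cream card walls 44 mm high, 4 mm thick, round an inner space 110 (x) by 200 mm (y); rim 52 mm above its origin, inner floor 8 mm above it; origin: centre of the underside, which stands on the clamp's plate 10 mm above the table; axes as the clamp's
- gift_lid: dark blue deep lid, loose, 129 x 219 x 80 mm, open below, walls 4 mm, handle rail on top; origin: centre of its open lower edge, y along. On the box its edge stands on the plinth, 8 mm above the base's origin. It grips the walls tightly: 5 to 15 N to draw up for the first 40 mm, clear of the walls at 44 mm; sprung tabs in the walls drag on it; an unclamped base comes up too
- lid_handle (a point): grip point in the middle of the lid's handle rail, 106 mm above the lid's lower edge; the rail is 20 mm wide (along the lid's x), 70 mm long (along y) and 32 mm high (80 to 112 mm above the lower edge)
- lid_mat: fixed grey mat, 170 x 250 x 3 mm, flat on the table to the left of the clamp; origin: centre of its underside; its y runs along its long side. The lid fits on it with its own y along the mat's
- bell: brass counter bell, 72 mm, bystander
- tape: roll of brown tape, 93 mm, bystander
- candle_jar: blue and white striped candle jar, 85 mm wide and 99 mm high, bystander
- soap_1: boxed soap lying flat, 56 (x) x 85 (y) x 30 mm (z), 0.12 kg, white with a blue and grey pattern; origin: centre of its underside. Two to four soaps are present
- soap_2: boxed soap lying flat, 56 (x) x 85 (y) x 30 mm (z), 0.12 kg, white with an orange pattern; origin: centre of its underside. Two to four soaps are present
- soap_3: boxed soap lying flat, 56 (x) x 85 (y) x 30 mm (z), 0.12 kg, pale blue with an orange pattern; origin: centre of its underside. Two to four soaps are present
- soap_4: boxed soap lying flat, 56 (x) x 85 (y) x 30 mm (z), 0.12 kg, white with a blue and grey pattern, the same as soap_1; origin: centre of its underside. Two to four soaps are present
Not all that is in view belongs to the job. What is shaped like the soap_1 but purple is not meant.

How it is judged:
On the way, in this order (a step that is already met when the one before it is completed fails the run):
1. the brake lever is let go and held by its ratchet in the third notch, the box closed and seated in the clamp (value of joint brake_lever between 0.6 and 0.76 rad and contact force between the fingers and brake_lever below 0.3 N and z of lid_handle in the frame of gift_base below 0.122 m and z of gift_base in the frame of clamp below 0.018 m), for 0.3 s.
2. the lid is drawn up clear of the box while the clamped base stays down (z of gift_lid in the frame of gift_base above 0.056 m and z of gift_base in the frame of clamp below 0.018 m and value of joint brake_lever between 0.6 and 0.76 rad), for 0.1 s.
3. all the soaps lie flat in the box, let go, with the brake still in the third notch (x of soap_1 in the frame of gift_base between -0.05 and 0.05 m and y of soap_1 in the frame of gift_base between -0.085 and 0.085 m and z of soap_1 in the frame of gift_base between 0.003 and 0.05 m and angle between each of soap_1, soap_2, soap_3, soap_4's own z axis and vertical below 0.2 rad and x of soap_2 in the frame of gift_base between -0.05 and 0.05 m and y of soap_2 in the frame of gift_base between -0.085 and 0.085 m and z of soap_2 in the frame of gift_base between 0.003 and 0.05 m and x of soap_3 in the frame of gift_base between -0.05 and 0.05 m and y of soap_3 in the frame of gift_base between -0.085 and 0.085 m and z of soap_3 in the frame of gift_base between 0.003 and 0.05 m and x of soap_4 in the frame of gift_base between -0.05 and 0.05 m and y of soap_4 in the frame of gift_base between -0.085 and 0.085 m and z of soap_4 in the frame of gift_base between 0.003 and 0.05 m and value of joint brake_lever between 0.6 and 0.76 rad and z of gift_base in the frame of clamp below 0.018 m and contact force between the fingers and soap_1 below 0.3 N and contact force between the fingers and soap_2 below 0.3 N and contact force between the fingers and soap_3 below 0.3 N and contact force between the fingers and soap_4 below 0.3 N), for 0.3 s.
4. the button is pressed and the lever drops back to rest (value of joint brake_lever below 0.08 rad), for 0.2 s.
At the end, for the whole second after the job is handed in: every soap lies flat (0.2 rad) inside the box, at most 50 mm off its middle across and 85 mm along; the base sits in the clamp; the lever is at rest (below 0.08); the lid stands mouth down and level (0.1 rad) on the mat, centres within 60 mm; all at rest (x of soap_1 in the frame of gift_base between -0.05 and 0.05 m and y of soap_1 in the frame of gift_base between -0.085 and 0.085 m and z of soap_1 in the frame of gift_base between 0.003 and 0.05 m and angle between each of soap_1, soap_2, soap_3, soap_4's own z axis and vertical below 0.2 rad and x of soap_2 in the frame of gift_base between -0.05 and 0.05 m and y of soap_2 in the frame of gift_base between -0.085 and 0.085 m and z of soap_2 in the frame of gift_base between 0.003 and 0.05 m and x of soap_3 in the frame of gift_base between -0.05 and 0.05 m and y of soap_3 in the frame of gift_base between -0.085 and 0.085 m and z of soap_3 in the frame of gift_base between 0.003 and 0.05 m and x of soap_4 in the frame of gift_base between -0.05 and 0.05 m and y of soap_4 in the frame of gift_base between -0.085 and 0.085 m and z of soap_4 in the frame of gift_base between 0.003 and 0.05 m and linear speed of each of soap_1, soap_2, soap_3, soap_4, gift_lid below 0.03 m/s and z of gift_base in the frame of clamp below 0.018 m and value of joint brake_lever below 0.08 rad and horizontal distance between gift_lid and lid_mat below 0.06 m and z of gift_lid in the frame of lid_mat below 0.01 m and angle between gift_lid's own z axis and vertical below 0.1 rad); the robot touches nothing.
It fails at once if the bell is pushed more than 5 cm away (distance of bell from where it was at the start of the episode above 0.05 m).
It fails at once if the tape roll is pushed more than 5 cm away (distance of tape from where it was at the start of the episode above 0.05 m).
It fails at once if the candle jar is pushed more than 5 cm away (distance of candle_jar from where it was at the start of the episode above 0.05 m).
It fails at once if the box base is lifted out of the clamp (more than 25 mm) (z of gift_base in the frame of clamp above 0.035 m).
Of soap_1, soap_2, soap_3, soap_4 only 2 to 4 are there at a start; the rules pass over those that are not, and their reading is None.
At some moment in a run one of soap_1, soap_2, soap_3, soap_4 may be knocked a few centimetres aside while the robot is not near it.
Once in a run the grip may slacken for a moment while it holds something.
It also fails if it takes over 210 s, if anything falls off the work surface, if the arm or the gripper's body presses on something with over 40 N, if the wrist force passes 120 N, or if a joint passes its speed limit or range.

## Robot

A 7-joint arm with a two-finger parallel gripper is mounted at the origin on a cart in front of the work surface, level with it; the furniture and walls round the work are solid. World frame = base frame: x ahead of the robot, y to its left, z up, the work surface at z = 0. Lengths are in m, angles in rad, forces in N, time in s.
With the tool pointing down it reaches from about 0.4 to 0.875 m from the base axis. Payload 19.3 kg.
Tool frame: the origin (TCP) lies at the centre of the arm's flange, where the gripper is bolted on; the fingertips stand 173 mm ahead of it and the grasp point (between the pads) lies 155 mm ahead of it; z points along the fingers, y is the line along which they close (so a half turn about z gives the same grasp; the last joint's range is limited). The gripper opens to 85 mm and grips with 20 to 120 N. Pads are 22 mm wide; open, the fingers measure 114 mm over their backs; the gripper's body (76 mm by 85 mm) begins 54 mm behind the grasp point. The pads swing forward as they close: fully open they stand 13 mm farther back than shut.
Start: joints at [1.261, 0.521, -0.036, 1.599, 0.021, 1.021, -0.113], TCP at [0.148, -0.607, 0.405] pointing down, gripper open.
Joint ranges: [-2.91, 2.91], [-0.3, 2.13], [-1.5, 1.42], [0.17, 2.43], [-1.26, 4.41], [0.16, 1.93], [-2.52, 2.52]. Speed limits (rad/s): [1.89, 1.89, 2.39, 2.39, 3.01, 3.01, 3.01].

## Interface

Orientations are given as [roll, pitch, yaw] about the fixed x, y, z axes, in that order (R = Rz(yaw) Ry(pitch) Rx(roll)).
In Python, from workcell import bot, imaging, job gives the robot as it stands.
- The arm moves only by the tool carry_out, never from a script. Its argument "targets" is a list of rows, each a list of 3 entries, a list of its own where there are three numbers: the shift along the tool's x, y, z in units of 0.25 m (1.0 is 0.25 m), then the turn, a rotation vector about the tool's x, y, z in units of 180 degrees (1.0 is 180 degrees), then the opening, from 0 (shut) to 1 (fully open). In form: [[[tx, ty, tz], [wx, wy, wz], jaw], ...]. A call has 1 to 8 rows; each row shifts and turns the commanded pose from where the row before left it, along the tool's axes as they then stand; what a row does not reach is not made up. A row lasts 1/8 s, in which the tool goes at most 62.5 mm and 10.7 degrees, less where a joint would pass 70% of its speed; a pose out of reach is approached as far as the arm can. A call with a number of a shift or a turn outside -1 to 1 is refused whole. A call with a gripper value outside its range is refused whole. The fingers move at their own pace and stop on an object; "force" is the grip in N (left out, the last holds). Time passes only in rows, so rows that do not move let the fingers close. It gives the time, the measured TCP pose, the force and the opening at its end, in the units of the state.
- bot.observe(): the state, without advancing time (a new reading comes with each control period).
- imaging.grab_frame(name): name is "scene" or "top" or "wrist"; returns a dict with "pixels" (384x512x3 uint8, red, green, blue), "mtx" (3x3 intrinsics, pixels), "cam_to_world" (4x4, takes a point from camera to world coordinates); the wrist camera has in their place "mount" (4x4, takes a point from camera to tool coordinates, whose origin is the TCP and whose axes are the flange's). Camera axes: x right, y down, z forward; pixel columns grow to the right and rows downward; lengths in m; the calibration is good to about 2 mm. A picture is of the moment at which its call begins: read the wrist's pose just before it. There is no depth.
- job.job_done(): hands the job in, once; it reports no verdict.
The state is a dict: "clock": time; "qpos": joint angles; "qd": joint speeds; "joint_efforts": joint torques, N m; "position": TCP position; "tool_rot": TCP orientation; "force": force on the tool from outside, world axes, zero at the start; "moment": the same for the moment, N m; "grip_width": finger opening in m.
Only numpy, scipy, OpenCV 4.12 (cv2) and the standard library are available. Lean on these libraries where they do the work, as an engineer would, in place of code of your own. Each camera call takes 0.05 s, during which the arm holds its last target. There are 200 camera calls.

## Working session

There is one attempt and no reset: what is moved stays moved. The work goes in short steps, Python scripts to look and compute and a tool call to move; the robot and the scene stay as the last step left them, time stands still between calls to the robot, and variables do not carry over. Pictures are saved under pics/ and viewed, on a budget of 14 in all, crops included, one or two more only if the job needs it, and the job is handed in when it is done.

Besides the shell and the picture viewer there is one more tool, called after "Emit:" as a command line: name --argument value ..., lists and objects as JSON in quotes. carry_out: Moves the arm, as the interface text tells. Its arguments: {"type":"object","properties":{"targets":{"type":"array"},"force":{"type":"number"}},"required":["targets"]}

```bash
mkdir -p pics; ls; python3 - <<'E'
from workcell import bot, imaging, job
import cv2,numpy as np
s=bot.observe(); print({k:np.round(v,3).tolist() for k,v in s.items()})
for n in ("scene","top"):
    f=imaging.grab_frame(n); cv2.imwrite(f"pics/{n}0.png",f["pixels"][:,:,::-1]); print(n,np.round(f["mtx"],1).tolist(),np.round(f["cam_to_world"],3).tolist())
a=[cv2.imread(f"pics/{n}0.png") for n in ("scene","top")]
f=imaging.grab_frame("wrist"); print(np.round(f["mtx"],1).tolist(),np.round(f["mount"],3).tolist())
E
```

```text
pics
{'clock': 0.0, 'qpos': [1.261, 0.522, -0.036, 1.6, 0.021, 1.021, -0.113], 'qd': [-0.003, 0.0, 0.001, -0.0, 0.0, 0.001, 0.003], 'joint_efforts': [0.001, -92.713, 1.98, -36.994, 0.018, 0.008, -0.0], 'position': [0.148, -0.607, 0.404], 'tool_rot': [-3.14, 0.0, 0.24], 'force': [0.442, 0.213, -0.016], 'moment': [-0.027, -0.005, -0.015], 'grip_width': 0.085}
scene [[347.5, 0.0, 255.7], [0.0, 347.5, 188.9], [0.0, 0.0, 1.0]] [[-0.539, -0.506, 0.673, -0.365], [-0.842, 0.31, -0.442, 0.626], [0.015, -0.805, -0.593, 0.841], [0.0, 0.0, 0.0, 1.0]]
top [[363.8, 0.0, 258.8], [0.0, 363.8, 183.7], [0.0, 0.0, 1.0]] [[0.017, -0.985, 0.174, 0.308], [-1.0, -0.017, -0.002, 0.095], [0.005, -0.174, -0.985, 1.33], [0.0, 0.0, 0.0, 1.0]]
[[275.3, 0.0, 252.8], [0.0, 275.3, 188.6], [0.0, 0.0, 1.0]] [[0.001, -0.964, -0.265, 0.069], [1.0, 0.001, -0.0, 0.0], [0.0, -0.265, 0.964, 0.031], [0.0, 0.0, 0.0, 1.0]]
```

View pics/scene0.png

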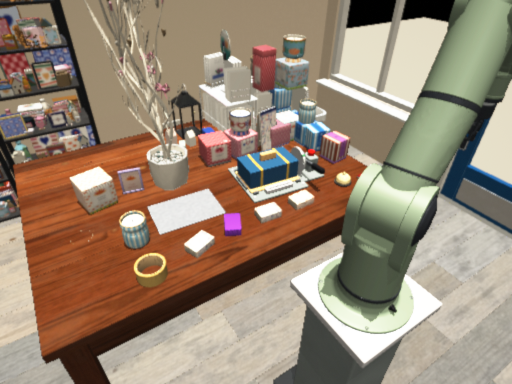

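View pics/top0.png

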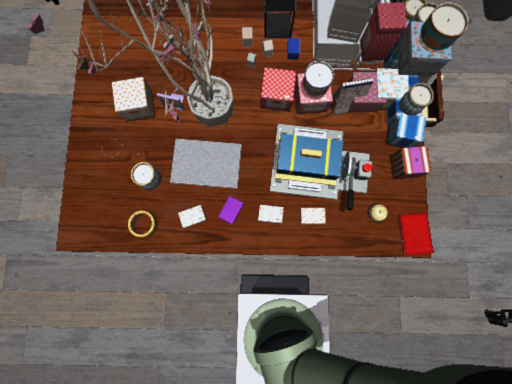

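```bash
cat > h.py <<'E'
from workcell import bot, imaging, job
import cv2,numpy as np
from scipy.spatial.transform import Rotation as R
def pose():
    s=bot.observe(); T=np.eye(4); T[:3,:3]=R.from_euler('xyz',s["tool_rot"]).as_matrix(); T[:3,3]=s["position"]; return T,s
def grab(n):
    T,_=pose(); f=imaging.grab_frame(n)
    f["C"]=f["cam_to_world"] if n!="wrist" else T@f["mount"]; return f
def ray(f,px,z):
    px=np.atleast_2d(np.asarray(px,float)); d=(f["C"][:3,:3]@np.linalg.inv(f["mtx"])@np.c_[px,np.ones(len(px))].T).T
    o=f["C"][:3,3]; return o+d*((z-o[2])/d[:,2:])
def proj(f,P):
    P=np.atleast_2d(P); q=(P-f["C"][:3,3])@f["C"][:3,:3]; q=q@f["mtx"].T; return q[:,:2]/q[:,2:]
def blobs(f,mask,amin=30):
    c,_=cv2.findContours(mask.astype(np.uint8),cv2.RETR_EXTERNAL,cv2.CHAIN_APPROX_NONE)
    return sorted([k for k in c if cv2.contourArea(k)>amin],key=cv2.contourArea,reverse=True)
def wrect(f,c,z):
    w=ray(f,c.reshape(-1,2),z)[:,:2]; (x,y),(a,b),t=cv2.minAreaRect((w*1000).astype(np.float32))
    if a>b: t,a,b=t+90,b,a   # t: direction of short side
    t=(t+90)%180-90
    return [round(v,1) for v in (x,y,a,b,t)]
def hsv(f): return cv2.cvtColor(f["pixels"],cv2.COLOR_RGB2HSV).astype(int).transpose(2,0,1)
def go(target,yaw,tool=True):
    "units for the shift from the present pose to a target TCP xyz with tool down at yaw"
    T,s=pose(); G=R.from_euler('xyz',[np.pi,0,yaw]).as_matrix()
    print("now",np.round(s["position"],4),np.round(s["tool_rot"],3),"shift",np.round(T[:3,:3].T@(np.array(target)-T[:3,3])/.25,3),"turn",np.round(R.from_matrix(T[:3,:3].T@G).as_rotvec()/np.pi,4))
E
python3 - <<'E'
from h import *
f=grab("top"); H,S,V=hsv(f)
print("white soaps z=.03")
m=(S<70)&(V>150); 
for c in blobs(f,m):
    x,y,w,h=cv2.boundingRect(c)
    if w<90: 
        r=wrect(f,c,.03)
        if 200<r[0]<1100: print((x+w//2,y+h//2),r)
print("blue"); 
for c in blobs(f,(H>95)&(H<115)&(S>140)&(V<200),200)[:4]: print(cv2.boundingRect(c),wrect(f,c,.098))
print("yellow")
for c in blobs(f,(H>20)&(H<32)&(S>120)&(V>150),15)[:8]: print(cv2.boundingRect(c),wrect(f,c,.13))
print("red")
for c in blobs(f,((H<6)|(H>174))&(S>180)&(V>120),15)[:8]: print(cv2.boundingRect(c),wrect(f,c,.096))
print("black")
for c in blobs(f,V<45,40)[:10]: print(cv2.boundingRect(c),wrect(f,c,.09))
print("grey mat/plate")
for c in blobs(f,(S<40)&(V>110)&(V<215),800)[:6]: print(cv2.boundingRect(c),wrect(f,c,.003))
p=f["pixels"][115:235,120:440,::-1]; 
cv2.imwrite("pics/c1.png",cv2.resize(p,None,fx=2.5,fy=2.5,interpolation=cv2.INTER_CUBIC))
E
```

```text
white soaps z=.03
(205, 163) [613.5, 289.0, 163.4, 242.2, -3.8]
(129, 94) [875.4, 590.2, 120.3, 120.7, -78.7]
(307, 184) [536.8, -80.8, 75.4, 262.0, -7.2]
(393, 84) [935.2, -413.3, 121.3, 130.4, -87.8]
(210, 97) [859.6, 275.6, 144.6, 172.1, 43.4]
(309, 133) [737.7, -90.7, 69.4, 247.8, 3.4]
(317, 75) [964.5, -130.8, 99.5, 100.1, 46.9]
(191, 216) [417.1, 331.1, 58.2, 85.0, 21.1]
(270, 214) [430.9, 48.3, 57.4, 85.5, -6.1]
(313, 216) [425.8, -103.4, 53.7, 86.1, 1.0]
(143, 174) [566.4, 515.8, 66.9, 69.4, 1.0]
(420, 95) [891.3, -515.0, 68.5, 73.1, 86.8]
(359, 164) [618.6, -276.1, 81.3, 85.7, 85.0]
(360, 185) [540.6, -273.8, 47.2, 47.4, -2.0]
(421, 124) [776.2, -511.5, 35.4, 130.1, 81.9]
(170, 97) [872.6, 434.3, 24.0, 99.6, -13.6]
(268, 45) [1087.5, 66.1, 33.1, 42.0, -81.7]
(403, 125) [770.2, -442.7, 13.8, 94.8, 78.7]
(359, 82) [942.1, -281.6, 18.2, 120.5, 7.1]
(407, 161) [634.5, -453.1, 11.6, 95.3, -84.6]
(425, 159) [643.0, -518.2, 11.1, 95.2, -84.3]
(200, 94) [875.6, 326.4, 27.2, 66.6, -62.6]
(251, 57) [1035.6, 132.2, 24.5, 31.7, 78.1]
(380, 213) [440.3, -344.2, 25.2, 28.7, -2.2]
(192, 87
[... 686 characters left out ...]

(483, 0, 29, 21) [1212.6, -804.9, 84.1, 108.1, 1.2]
(485, 310, 27, 17) [96.5, -697.5, 49.7, 86.4, 0.9]
(251, 287, 53, 7) [172.9, 26.3, 19.1, 171.1, 0.9]
(421, 15, 38, 34) [1102.9, -558.9, 107.4, 130.6, -40.5]
(376, 29, 35, 45) [1022.4, -437.8, 127.5, 170.8, 45.6]
(426, 79, 16, 48) [834.5, -541.1, 51.1, 185.8, 80.7]
(391, 150, 14, 29) [605.6, -389.1, 41.1, 98.7, -83.3]
grey mat/plate
(0, 69, 512, 315) [377.0, 8.8, 995.4, 2008.3, 11.3]
(24, 294, 216, 90) [5.5, 520.6, 289.9, 729.1, -0.4]
(170, 139, 72, 49) [618.6, 291.9, 171.2, 251.7, -3.7]
(0, 59, 76, 41) [947.2, 965.0, 151.4, 305.7, -4.7]
(187, 35, 46, 84) [957.5, 263.2, 170.7, 333.0, 73.2]
(0, 0, 70, 34) [1216.6, 1008.4, 141.1, 276.6, 11.7]
```

View pics/c1.png

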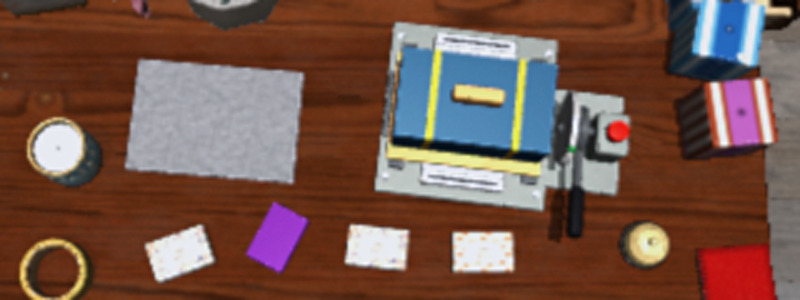

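```bash
python3 - <<'E'
from h import *
f=grab("top")
print("grip",ray(f,[350,200],.09),"handle",ray(f,[311.2,152.6],.13), "soaps above")
go([.52,-.15,.46],-.1)
E
```

```text
grip [[ 0.47584382 -0.22244912  0.09      ]] handle [[ 0.63080796 -0.08435978  0.13      ]] soaps above
now [ 0.1484 -0.6071  0.4044] [-3.141  0.     0.24 ] shift [ 1.878 -1.423 -0.222] turn [-0.0002  0.      0.1081]
```

Emit:
carry_out --targets '[[[0.08,-0.06,-0.02],[0,0,0],1],[[0.16,-0.12,-0.03],[0,0,0],1],[[0.19,-0.14,-0.03],[0,0,0],1],[[0.19,-0.14,-0.03],[0,0,0],1],[[0.19,-0.14,-0.03],[0,0,0],1],[[0.19,-0.14,-0.03],[0,0,0],1],[[0.19,-0.14,-0.02],[0,0,0],1],[[0.19,-0.14,-0.02],[0,0,0],1]]' --force 40

```text
clock: 1.25
position: [0.4239, -0.2748, 0.4578]
tool_rot: [3.141, -0.0, 0.241]
force: [1.3, -1.7, -0.7]
grip_width: 0.0853
```

Emit:
carry_out --targets '[[[0.19,-0.14,-0.02],[0,0,0],1],[[0.16,-0.13,0],[0,0,0],1],[[0.1,-0.1,0],[0,0,0],1],[[0.05,-0.05,0],[0,0,0.03],1],[[0,0,0],[0,0,0.04],1],[[0,0,0],[0,0,0.04],1],[[0,0,0],[0,0,0],1],[[0,0,0],[0,0,0],1]]'

```text
clock: 2.25
position: [0.5194, -0.1453, 0.4624]
tool_rot: [-3.142, -0.0, -0.102]
force: [0.2, -0.2, -0.1]
grip_width: 0.0849
```

```bash
python3 - <<'E'
from h import *
f=grab("wrist"); cv2.imwrite("pics/w1.png",f["pixels"][:,:,::-1])
import pickle; pickle.dump(f,open("w1.pkl","wb"))
go([.52,-.15,.46],-.1)
E
```

```text
now [ 0.5194 -0.1455  0.4623] [-3.142 -0.    -0.103] shift [0.004 0.018 0.009] turn [-0.    -0.    -0.001]
```

View pics/w1.png

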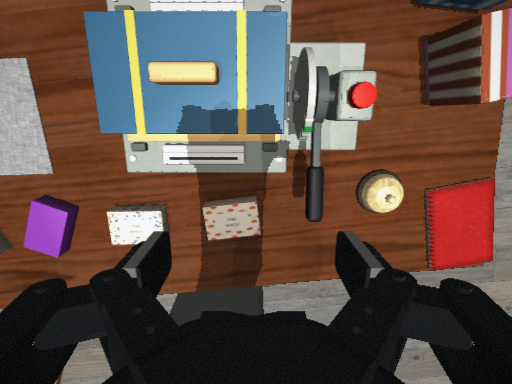

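```bash
python3 - <<'E'
from h import *
import pickle; f=pickle.load(open("w1.pkl","rb")); H,S,V=hsv(f)
m=lambda k,x0,y0,x1,y1:[ (lambda z:(z.__setitem__((slice(y0,y1),slice(x0,x1)),k[y0:y1,x0:x1]),z)[1])(np.zeros(k.shape,bool))][0]
def show(n,mask,z,k=3):
    for c in blobs(f,mask)[:k]: print(n,cv2.boundingRect(c),wrect(f,c,z))
red=((H<6)|(H>174))&(S>150)&(V>100)
show("button",m(red,345,70,385,120),.096,1)
show("grip",m(V<70,295,165,335,225),.1,2)
show("handle",m((H<35)&(H>10)&(V>130)&(S>60),144,55,222,90),.13,1)
show("lid top",m((H>95)&(H<115)&(S>120),80,5,300,140),.098,3)
show("soaps",m((S<60)&(V>140),100,200,175,250),.03,1)
show("soaps",m((V>110),195,195,265,245)&(S<70),.03,1)
for p,z in (((85,12),.098),((287,11),.098),((285,133),.098),((100,133),.098),((183,72),.13),((315,194),.102),((315,217),.095),((316,170),.107)): print(p,np.round(ray(f,p,z),4))
E
```

```text
button (352, 82, 26, 26) [595.0, -281.6, 27.7, 28.1, 41.2]
grip (295, 165, 29, 57) [483.3, -211.8, 34.9, 74.5, 86.5]
handle (148, 62, 68, 20) [635.5, -83.9, 17.9, 68.2, -5.8]
lid top (135, 12, 88, 120) [637.3, -76.3, 93.4, 124.7, 84.1]
lid top (84, 12, 53, 121) [644.9, 3.2, 42.4, 125.9, 84.1]
lid top (147, 105, 91, 29) [588.1, -79.0, 31.9, 107.3, -5.8]
soaps (107, 211, 57, 34) [433.0, 49.3, 56.1, 84.9, -5.8]
soaps (203, 202, 57, 38) [429.7, -102.0, 55.8, 84.4, 1.1]
(85, 12) [[0.7094 0.016  0.098 ]]
(287, 11) [[ 0.6884 -0.1987  0.098 ]]
(285, 133) [[ 0.561  -0.1875  0.098 ]]
(100, 133) [[0.5834 0.0316 0.098 ]]
(183, 72) [[ 0.635  -0.0851  0.13  ]]
(315, 194) [[ 0.4828 -0.219   0.102 ]]
(315, 217) [[ 0.4493 -0.2191  0.095 ]]
(316, 170) [[ 0.5144 -0.2204  0.107 ]]
```

Emit:
carry_out --targets '[[[-0.03,0.08,0.05],[0,0,0],1],[[-0.06,0.15,0.12],[0,0,0],1],[[-0.031,0.08,0.18],[0,0,0],1],[[0,0,0.18],[0,0,0],1],[[0,0,0.08],[0,0,0],1],[[0,0,0],[0,0,0],1],[[0,0,0],[0,0,0],1]]'

```text
clock: 3.18
position: [0.4815, -0.2198, 0.3106]
tool_rot: [3.141, -0.001, -0.105]
force: [-0.6, -0.7, 1.0]
grip_width: 0.0856
```

```bash
python3 - <<'E'
from h import *
f=grab("wrist"); cv2.imwrite("pics/w2.png",f["pixels"][:,:,::-1])
go([.4815,-.2195,.245],-.1012)
E
```

```text
now [ 0.4815 -0.2198  0.3108] [ 3.141e+00 -2.000e-03 -1.050e-01] shift [-0.001 -0.001  0.263] turn [ 0.0001 -0.0005 -0.0013]
```

View pics/w2.png

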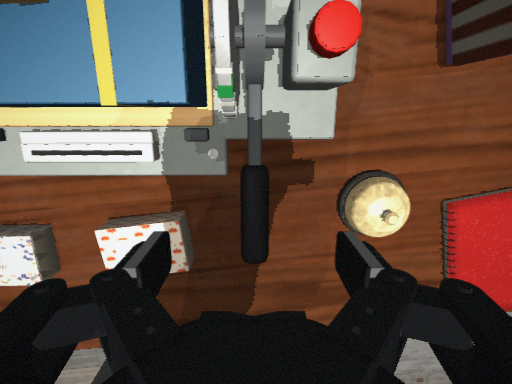

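Emit:
carry_out --targets '[[[0,0,0.1],[0,0,0],1],[[0,0,0.1],[0,0,0],1],[[0,0,0.06],[0,0,0],1],[[0,0,0],[0,0,0],1],[[0,0,0],[0,0,0],0],[[0,0,0],[0,0,0],0],[[0,0,0],[0,0,0],0],[[0,0,0],[0,0,0],0]]'

```text
clock: 4.22
position: [0.4811, -0.2206, 0.2451]
tool_rot: [3.14, -0.001, -0.106]
force: [-0.2, 0.6, 4.5]
grip_width: 0.0196
```

Emit:
carry_out --targets '[[[0.01,-0.048,0],[0,0,0],0],[[0,0,0],[0,0,0],0]]'

```text
clock: 4.47
position: [0.482, -0.2175, 0.2454]
tool_rot: [3.129, 0.001, -0.116]
force: [-16.2, -72.3, -0.5]
grip_width: 0.0192
```

Emit:
carry_out --targets '[[[-0.01,0.048,0],[0,0,0],0],[[0,0,0],[0,0,0],0]]'

```text
clock: 4.72
position: [0.4812, -0.2206, 0.2451]
tool_rot: [3.141, -0.001, -0.107]
force: [-1.3, -6.8, 3.2]
grip_width: 0.0194
```

That row had the lift in the wrong slot; it's undone, and the force is back near zero. Now the arc, with the lift along the tool's -z.

Emit:
carry_out --targets '[[[0.01,0,-0.048],[0,0,0],0],[[0.014,0,-0.046],[0,0,0],0],[[0.02,0,-0.045],[0,0,0],0],[[0.022,0,-0.043],[0,0,0],0],[[0.021,0,-0.03],[0,0,0],0],[[0.022,0,-0.029],[0,0,0],0],[[0,0,0],[0,0,0],0]]'

```text
clock: 5.6
position: [0.5078, -0.2233, 0.3047]
tool_rot: [3.14, 0.002, -0.106]
force: [-2.3, -8.3, -5.4]
grip_width: 0.0193
```

```bash
python3 - <<'E'
from h import *
T,s=pose(); print(np.round(s["position"],4),np.round(s["force"],1),s["grip_width"])
d=T[:3,3]-[.4811,-.2206,.2451]; dx=d[0]*.995-d[1]*.101; print(dx,d[2],"theta",np.arctan2(.0182+d[2],.1206-dx)-.15)
E
```

```text
[ 0.5078 -0.2233  0.3047] [-2.3 -8.3 -5.4] 0.019308995425389643
0.02683151437297018 0.05961598941856153 theta 0.5426929808286032
```

Emit:
carry_out --targets '[[[0.019,0,-0.021],[0,0,0],0],[[0.019,0,-0.02],[0,0,0],0],[[0.019,0,-0.017],[0,0,0],0],[[0.021,0,-0.017],[0,0,0],0],[[0,0,0],[0,0,0],0],[[0,0,0],[0,0,0],0]]'

```text
clock: 6.35
position: [0.5268, -0.2253, 0.3229]
tool_rot: [3.141, 0.003, -0.106]
force: [-3.1, -8.0, -8.1]
grip_width: 0.0192
```

```bash
python3 - <<'E'
from h import *
T,s=pose(); print(np.round(s["position"],4),np.round(s["force"],1),s["grip_width"])
d=T[:3,3]-[.4811,-.2206,.2451]; dx=d[0]*.995-d[1]*.101; print(dx,d[2],"theta",np.arctan2(.0182+d[2],.1206-dx)-.15,np.hypot(.0182+d[2],.1206-dx))
E
```

```text
[ 0.5268 -0.2253  0.3229] [-3.1 -8.  -8.1] 0.019231256780021376
0.04593358424078402 0.07782131688240959 theta 0.7598623807186471 0.12163538522222969
```

Emit:
carry_out --targets '[[[-0.006,0,0.006],[0,0,0],0],[[0,0,0],[0,0,0],0.5],[[0,0,0],[0,0,0],0.5],[[0,0,0],[0,0,0],0.5],[[0,0,-0.1],[0,0,0],0.5],[[0,0,-0.2],[0,0,0],0.5],[[0,0,-0.15],[0,0,0],1],[[0,0,0],[0,0,0],1]]'

```text
clock: 7.35
position: [0.5266, -0.2244, 0.4374]
tool_rot: [3.141, -0.005, -0.106]
force: [0.2, -0.6, -0.3]
grip_width: 0.0774
```

```bash
python3 - <<'E'
from h import *
f=grab("wrist"); cv2.imwrite("pics/w3.png",f["pixels"][:,:,::-1])
H,S,V=hsv(f)
for c in blobs(f,(H>10)&(H<35)&(V>130)&(S>60),100)[:6]: print(cv2.boundingRect(c),wrect(f,c,.13))
go([.6353,-.0842,.30],-.1012)
E
```

```text
(36, 21, 96, 135) [631.7, -79.5, 78.9, 120.2, 84.1]
(315, 189, 44, 40) [488.2, -310.6, 41.6, 44.5, -51.1]
(156, 21, 21, 131) [626.1, -152.2, 9.3, 116.2, 84.2]
(187, 27, 40, 129) [617.9, -187.6, 39.3, 115.7, 83.4]
now [ 0.5263 -0.2243  0.4356] [ 3.141e+00 -2.000e-03 -1.060e-01] shift [ 0.373 -0.604  0.543] turn [ 0.0001 -0.0006 -0.0014]
```

View pics/w3.png

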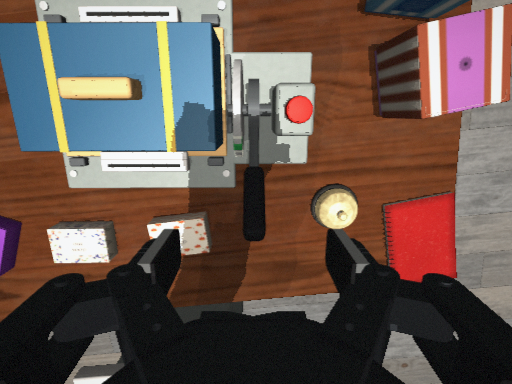

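```bash
python3 - <<'E'
from h import *
f=grab("wrist")
ex=np.array([.9949,-.101,0]);ey=np.array([.101,.9949,0]);O=np.array([.6355,-.0844,0])
for th in (0,.22,.44,.66,.88):
    a=.15+th; P=[O-.019*ex-.1505*ey+np.array([0,0,.072])+r*(-np.cos(a)*ex+np.sin(a)*np.array([0,0,1])) for r in (.086,.158)]
    print(th,proj(f,P).round(0).tolist())
E
```

```text
0 [[253.0, 181.0], [254.0, 240.0]]
0.22 [[253.0, 181.0], [254.0, 246.0]]
0.44 [[253.0, 177.0], [254.0, 246.0]]
0.66 [[253.0, 168.0], [254.0, 236.0]]
0.88 [[253.0, 155.0], [254.0, 215.0]]
```

```bash
python3 - <<'E'
from h import *
T,s=pose(); print(np.round(s["qpos"],2))
f=grab("wrist"); print(ray(f,(95,88),.13))
for y in (1.4696,-1.672): go([.6353,-.0842,.40],y)
E
```

```text
[ 0.42  0.41 -0.17  1.7   0.08  1.03 -1.45]
[[ 0.63240223 -0.08624435  0.13      ]]
now [ 0.526  -0.2243  0.4339] [-3.141e+00  1.000e-03 -1.060e-01] shift [ 0.376 -0.603  0.135] turn [-3.000e-04  2.000e-04 -5.014e-01]
now [ 0.526  -0.2243  0.4339] [-3.141e+00  1.000e-03 -1.060e-01] shift [ 0.376 -0.603  0.135] turn [2.000e-04 3.000e-04 4.986e-01]
```

Emit:
carry_out --targets '[[[0.045,-0.083,0],[0,0,0],1],[[0.09,-0.14,0],[0,0,0],1],[[0.11,-0.16,0],[0,0,0],1],[[0.09,-0.14,0],[0,0,0],1],[[0.041,-0.08,0],[0,0,-0.02],1],[[0,0,0],[0,0,-0.05],1],[[0,0,0],[0,0,-0.055],1],[[0,0,0],[0,0,-0.055],1]]'

```text
clock: 8.5
position: [0.6353, -0.085, 0.4338]
tool_rot: [-3.141, 0.002, 0.467]
force: [-0.3, -1.1, -0.7]
grip_width: 0.0848
```

Emit:
carry_out --targets '[[[0,0,0],[0,0,-0.055],1],[[0,0,0],[0,0,-0.055],1],[[0,0,0],[0,0,-0.055],1],[[0,0,0],[0,0,-0.055],1],[[0,0,0],[0,0,-0.055],1],[[0,0,0],[0,0,-0.046],1],[[0,0,0],[0,0,0],1],[[0,0,0],[0,0,0],1]]'

```text
clock: 9.5
position: [0.6355, -0.0848, 0.4343]
tool_rot: [-3.141, 0.0, 1.465]
force: [0.2, 0.1, -0.1]
grip_width: 0.0855
```

```bash
python3 - <<'E'
from h import *
f=grab("wrist"); cv2.imwrite("pics/w4.png",f["pixels"][:,:,::-1])
H,S,V=hsv(f)
for c in blobs(f,(H>10)&(H<35)&(V>130)&(S>60),100)[:6]: print(cv2.boundingRect(c),wrect(f,c,.13))
go([.635,-.0845,.279],1.4696)
E
```

```text
(347, 18, 45, 190) [753.6, -39.1, 36.5, 178.2, 4.3]
(191, 114, 122, 10) [642.2, -22.8, 8.4, 116.5, 84.0]
(243, 147, 18, 64) [635.9, -82.8, 17.4, 66.1, -6.0]
(197, 219, 111, 9) [631.2, -130.3, 9.2, 117.6, 84.0]
(358, 220, 22, 28) [755.1, -156.3, 22.4, 33.2, 0.9]
now [ 0.6355 -0.0847  0.4344] [-3.141  0.     1.466] shift [ 0.001 -0.002  0.622] turn [-0.0001  0.     -0.0013]
```

View pics/w4.png

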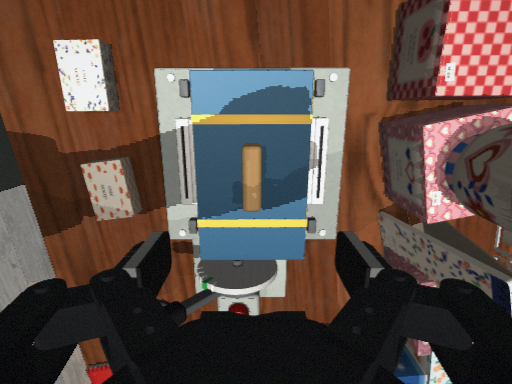

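Emit:
carry_out --targets '[[[0,0,0.15],[0,0,0],1],[[0,0,0.2],[0,0,0],1],[[0,0,0.17],[0,0,0],1],[[0,0,0.1],[0,0,0],1],[[0,0,0],[0,0,0],0],[[0,0,0],[0,0,0],0],[[0,0,0],[0,0,0],0],[[0,0,0],[0,0,0],0]]' --force 90

```text
clock: 10.55
position: [0.6358, -0.0845, 0.2809]
tool_rot: [3.14, 0.0, 1.468]
force: [-0.9, -0.1, 4.5]
grip_width: 0.0181
```

Emit:
carry_out --targets '[[[0,0,-0.02],[0,0,0],0],[[0,0,-0.03],[0,0,0],0],[[0,0,-0.03],[0,0,0],0],[[0,0,-0.03],[0,0,0],0],[[0,0,-0.03],[0,0,0],0],[[0,0,-0.03],[0,0,0],0]]'

```text
clock: 11.3
position: [0.6356, -0.0845, 0.3227]
tool_rot: [-3.142, -0.0, 1.468]
force: [1.1, -0.1, -9.6]
grip_width: 0.018
```

Emit:
carry_out --targets '[[[0,0,-0.03],[0,0,0],0],[[0,0,-0.04],[0,0,0],0],[[0,0,-0.08],[0,0,0],0],[[0,0,-0.12],[0,0,0],0],[[0,0,-0.1],[0,0,0],0],[[0,0,0],[0,0,0],0]]'

```text
clock: 12.05
position: [0.6359, -0.0843, 0.4178]
tool_rot: [3.137, -0.0, 1.468]
force: [-0.5, -0.5, -1.6]
grip_width: 0.0182
```

```bash
python3 - <<'E'
from h import *
f=grab("scene"); p=f["pixels"][90:260,120:380,::-1]; cv2.imwrite("pics/s2.png",cv2.resize(p,None,fx=3,fy=3,interpolation=cv2.INTER_CUBIC))
print(bot.observe()["force"],bot.observe()["grip_width"])
go([.6186,.2919,.41],1.506)
E
```

```text
[-0.04572401 -1.31742562 -2.24756812] 0.01776505240252509
now [ 0.6357 -0.0844  0.4162] [3.139 0.    1.468] shift [ 1.49  -0.222  0.024] turn [ 0.0007  0.0001 -0.0121]
```

View pics/s2.png

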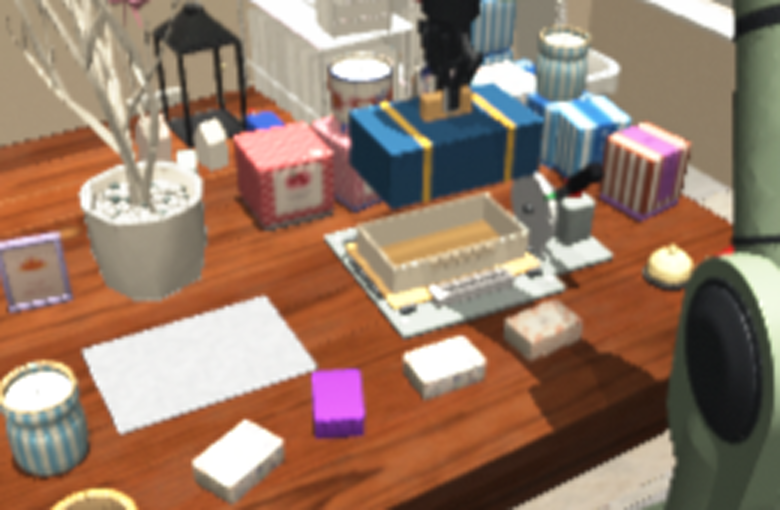

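Emit:
carry_out --targets '[[[0.1,-0.015,0],[0,0,0],0],[[0.18,-0.027,0],[0,0,0],0],[[0.23,-0.035,0],[0,0,0],0],[[0.23,-0.035,0],[0,0,0],0],[[0.23,-0.035,0],[0,0,0],0],[[0.23,-0.035,0],[0,0,0],0],[[0.18,-0.025,0],[0,0,0],0],[[0.11,-0.015,0],[0,0,-0.012],0]]'

```text
clock: 13.1
position: [0.6177, 0.2944, 0.414]
tool_rot: [-3.14, -0.0, 1.509]
force: [0.7, -0.4, -1.6]
grip_width: 0.018
```

```bash
python3 - <<'E'
from h import *
f=grab("top"); cv2.imwrite("pics/t2.png",f["pixels"][:,:,::-1])
s=bot.observe(); print(s["force"],s["grip_width"])
go([.6186,.2919,.266],1.506)
H,S,V=hsv(f)
for c in blobs(f,(S<70)&(V>150)):
    r=wrect(f,c,.03)
    if 200<r[0]<550 and r[3]<100: print(r)
E
```

```text
[-3.92678802  2.47073472 -2.71854108] 0.01839471529319563
now [0.6168 0.2974 0.414 ] [-3.140e+00 -2.000e-03  1.514e+00] shift [-0.023  0.009  0.592] turn [-0.0007 -0.0006  0.0026]
[416.8, 331.6, 57.2, 84.0, 20.7]
[532.2, 105.6, 49.6, 89.5, -51.9]
[463.9, 53.9, 36.5, 55.0, 40.3]
[537.9, -285.5, 25.9, 40.5, -89.0]
[546.1, -234.6, 20.7, 52.5, -85.9]
```

Emit:
carry_out --targets '[[[-0.02,0.01,0.08],[0,0,0],0],[[0,0,0.15],[0,0,0],0],[[0,0,0.16],[0,0,0],0],[[0,0,0.1],[0,0,0],0],[[0,0,0.06],[0,0,0],0],[[0,0,0.03],[0,0,0],0],[[0,0,0.01],[0,0,0],0],[[0,0,0],[0,0,0],0]]'

```text
clock: 14.15
position: [0.6209, 0.2866, 0.2678]
tool_rot: [3.141, -0.0, 1.506]
force: [1.2, 0.0, -1.5]
grip_width: 0.0184
```

Emit:
carry_out --targets '[[[0,0,0.006],[0,0,0],0],[[0,0,0.006],[0,0,0],0],[[0,0,0],[0,0,0],0]]'

```text
clock: 14.52
position: [0.6208, 0.2867, 0.2659]
tool_rot: [3.14, -0.0, 1.506]
force: [-7.3, -4.2, 17.5]
grip_width: 0.0181
```

Emit:
carry_out --targets '[[[0,0,0],[0,0,0],1],[[0,0,0],[0,0,0],1],[[0,0,0],[0,0,0],1],[[0,0,-0.1],[0,0,0],1],[[0,0,-0.2],[0,0,0],1],[[0,0,-0.2],[0,0,0],1],[[0,0,0],[0,0,0],1]]'

```text
clock: 15.4
position: [0.6212, 0.2871, 0.3932]
tool_rot: [3.137, -0.003, 1.506]
force: [-0.5, 0.5, -1.4]
grip_width: 0.0855
```

```bash
python3 - <<'E'
from h import *
print(np.round(bot.observe()["qpos"],2))
go([.42,.31,.38],1.93)
f=grab("top"); H,S,V=hsv(f)
for c in blobs(f,(S<70)&(V>150)):
    r=wrect(f,c,.03)
    if 200<r[0]<550 and r[3]<100: print(r)
E
```

```text
[-0.18  0.68 -0.57  1.42  0.38  1.15 -0.87]
now [0.6212 0.2871 0.3932] [ 3.137e+00 -3.000e-03  1.506e+00] shift [ 0.039 -0.809  0.049] turn [ 0.0018 -0.0006 -0.1351]
[416.8, 331.6, 57.2, 84.0, 20.7]
[479.0, 48.8, 33.2, 53.8, 46.1]
[537.9, -285.5, 25.9, 40.5, -89.0]
[534.2, 90.8, 33.6, 53.7, -49.7]
[546.1, -234.6, 20.7, 52.5, -85.9]
```

Emit:
carry_out --targets '[[[0.01,-0.08,0],[0,0,0],1],[[0.01,-0.18,0],[0,0,0],1],[[0.01,-0.22,0],[0,0,0],1],[[0.01,-0.2,0],[0,0,0],1],[[0,-0.13,0.049],[0,0,-0.03],1],[[0,0,0],[0,0,-0.055],1],[[0,0,0],[0,0,-0.05],1],[[0,0,0],[0,0,0],1]]'

```text
clock: 16.45
position: [0.4193, 0.3093, 0.376]
tool_rot: [-3.14, -0.0, 1.929]
force: [-0.1, -1.2, -0.3]
grip_width: 0.0854
```

```bash
cat >> h.py <<'E'
def soap(f):
    H,S,V=hsv(f); out=[]
    for c in blobs(f,((S<75)&(V>110)).astype(np.uint8),200):
        r=wrect(f,cv2.convexHull(c),.03)
        if 45<r[2]<70 and 75<r[3]<100: out.append((cv2.boundingRect(c),r))
    return out
E
python3 - <<'E'
from h import *
f=grab("wrist"); cv2.imwrite("pics/w5.png",f["pixels"][:,:,::-1])
for r in soap(f): print(r)
go([.417,.331,.178],1.932)
E
```

```text
((233, 116, 51, 74), [419.1, 332.4, 56.5, 84.2, 21.3])
now [0.4194 0.3094 0.3762] [-3.14  -0.     1.926] shift [0.084 0.022 0.793] turn [-0.0004 -0.     -0.0019]
```

Emit:
carry_out --targets '[[[0.086,0.028,0.06],[0,0,-0.005],1],[[0,0,0.18],[0,0,0],1],[[0,0,0.2],[0,0,0],1],[[0,0,0.2],[0,0,0],1],[[0,0,0.15],[0,0,0],1],[[0,0,0],[0,0,0],1]]' --force 60

```text
clock: 17.25
position: [0.4174, 0.3319, 0.1774]
tool_rot: [-3.137, 0.002, 1.943]
force: [0.5, -0.4, -0.3]
grip_width: 0.0853
```

Emit:
carry_out --targets '[[[0,0,0],[0,0,0],0],[[0,0,0],[0,0,0],0],[[0,0,0],[0,0,0],0],[[0,0,0],[0,0,0],0]]'

```text
clock: 17.75
position: [0.4187, 0.3326, 0.1813]
tool_rot: [3.139, -0.001, 1.945]
force: [-1.5, -1.7, 9.3]
grip_width: 0.055
```

Emit:
carry_out --targets '[[[0,0,-0.1],[0,0,0],0],[[0,0,-0.2],[0,0,0],0],[[0,0,-0.2],[0,0,0],0],[[0,0,-0.2],[0,0,0.02],0],[[0,0,-0.05],[0,0,0.05],0],[[0,0,0],[0,0,0.05],0],[[0,0,0],[0,0,0.03],0],[[0,0,0],[0,0,0],0]]'

```text
clock: 18.75
position: [0.4182, 0.3322, 0.3682]
tool_rot: [3.14, -0.001, 1.475]
force: [0.4, 0.8, -1.2]
grip_width: 0.055
```

```bash
python3 - <<'E'
from h import *
print(bot.observe()["grip_width"]); go([.6403,-.0366,.30],1.4696)
E
```

```text
0.05496717229944704
now [0.4182 0.3322 0.3682] [ 3.140e+00 -1.000e-03  1.475e+00] shift [-1.383  1.026  0.273] turn [ 0.0005 -0.0003  0.0016]
```

Emit:
carry_out --targets '[[[-0.08,0.06,0],[0,0,0],0],[[-0.15,0.11,0],[0,0,0],0],[[-0.19,0.14,0],[0,0,0],0],[[-0.19,0.14,0],[0,0,0],0],[[-0.19,0.14,0],[0,0,0],0],[[-0.19,0.14,0],[0,0,0],0],[[-0.19,0.14,0],[0,0,0],0],[[-0.13,0.1,0],[0,0,0],0]]'

```text
clock: 19.75
position: [0.629, -0.02, 0.3675]
tool_rot: [3.141, 0.0, 1.475]
force: [0.5, 0.9, -1.2]
grip_width: 0.055
```

Emit:
carry_out --targets '[[[-0.073,0.056,0.1],[0,0,0.001],0],[[0,0,0.15],[0,0,0],0],[[0,0,0],[0,0,0],0],[[0,0,0],[0,0,0],0]]'

```text
clock: 20.25
position: [0.6406, -0.0361, 0.3061]
tool_rot: [3.14, -0.001, 1.473]
force: [0.9, 0.1, -1.0]
grip_width: 0.0547
```

```bash
python3 - <<'E'
from h import *
print(bot.observe()["grip_width"]); go([.6403,-.0366,.20],1.4696)
f=grab("wrist"); cv2.imwrite("pics/w6.png",f["pixels"][:,:,::-1])
E
```

```text
0.05465766616289174
now [ 0.6406 -0.0361  0.3061] [ 3.140e+00 -1.000e-03  1.473e+00] shift [-0.002 -0.002  0.424] turn [ 0.0004 -0.0002  0.001 ]
```

View pics/w6.png

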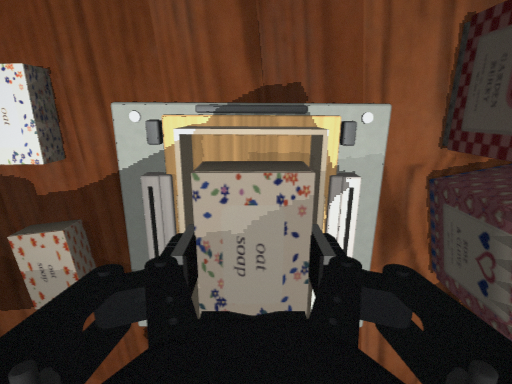

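Emit:
carry_out --targets '[[[0,0,0.1],[0,0,0],0],[[0,0,0.12],[0,0,0],0],[[0,0,0.1],[0,0,0],0],[[0,0,0.06],[0,0,0],0],[[0,0,0.035],[0,0,0],0],[[0,0,0],[0,0,0],0]]'

```text
clock: 21.05
position: [0.6405, -0.0365, 0.201]
tool_rot: [3.141, -0.0, 1.471]
force: [-0.3, 0.7, -0.7]
grip_width: 0.0547
```

Emit:
carry_out --targets '[[[0,0,0.005],[0,0,0],0],[[0,0,0],[0,0,0],0.74],[[0,0,0],[0,0,0],0.74],[[0,0,0],[0,0,0],0.74],[[0,0,-0.1],[0,0,0],0.74],[[0,0,-0.2],[0,0,0],0.74],[[0,0,-0.2],[0,0,0],1],[[0,0,0],[0,0,0],1]]'

```text
clock: 22.05
position: [0.6412, -0.0364, 0.3285]
tool_rot: [3.136, -0.0, 1.471]
force: [-0.3, -0.5, -0.1]
grip_width: 0.0854
```

```bash
python3 - <<'E'
from h import *
f=grab("wrist"); cv2.imwrite("pics/w7.png",f["pixels"][:,:,::-1])
for r in soap(f): print(r)
f=grab("top")
for r in soap(f): print("top",r)
go([.433,.03,.38],1.4696)
E
```

```text
((220, 143, 62, 87), [641.8, -41.5, 59.6, 89.6, -5.7])
((0, 103, 47, 88), [419.7, 20.7, 45.7, 83.5, -5.8])
((23, 222, 69, 66), [429.4, -97.4, 55.4, 75.3, 1.3])
((119, 103, 100, 61), [571.4, 19.3, 56.2, 92.0, 84.3])
top ((266, 210, 26, 19), [410.3, 19.6, 59.1, 88.0, -5.4])
top ((301, 208, 25, 16), [425.9, -103.8, 53.7, 86.8, 1.0])
now [ 0.6403 -0.0367  0.3247] [3.141 0.    1.471] shift [ 0.183 -0.851 -0.222] turn [0.0002 0.0001 0.0005]
```

View pics/w7.png

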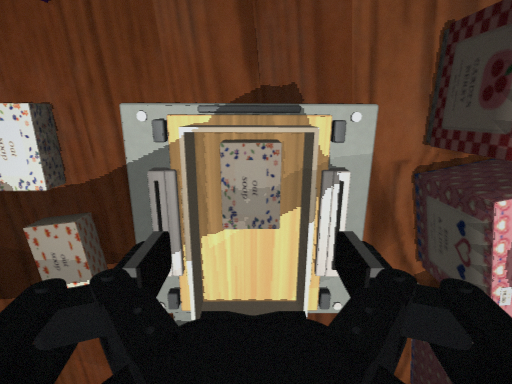

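Emit:
carry_out --targets '[[[0,-0.08,-0.05],[0,0,0],1],[[0.01,-0.18,-0.05],[0,0,0],1],[[0.01,-0.21,-0.05],[0,0,0],1],[[0.01,-0.21,-0.04],[0,0,0],1],[[0.01,-0.16,0],[0,0,0],1],[[0.01,-0.09,0],[0,0,0],1],[[0,0,0],[0,0,0],1]]'

```text
clock: 23.02
position: [0.4091, -0.001, 0.3715]
tool_rot: [-3.14, 0.001, 1.472]
force: [-0.0, 0.6, 0.6]
grip_width: 0.0853
```

```bash
python3 - <<'E'
from h import *
f=grab("wrist"); cv2.imwrite("pics/w8.png",f["pixels"][:,:,::-1])
for r in soap(f):
    print(r); x,y,_,_,t=r[1]; go([x/1e3,y/1e3,.178],np.radians(t)+np.pi/2)
print(np.round(bot.observe()["qpos"],2))
E
```

```text
((433, 149, 68, 75), [655.4, -42.0, 62.6, 89.5, -5.6])
now [ 0.4101 -0.0011  0.3716] [-3.141  0.     1.471] shift [-0.065  0.993  0.774] turn [-0.0002  0.0001 -0.0006]
((228, 116, 52, 74), [413.5, 21.4, 56.3, 83.0, -5.3])
now [ 0.4101 -0.0011  0.3716] [-3.141  0.     1.471] shift [0.091 0.005 0.774] turn [-0.0002  0.0001 -0.0022]
((250, 216, 51, 66), [429.3, -100.9, 56.5, 85.0, 1.2])
now [ 0.4101 -0.0011  0.3716] [-3.141  0.     1.471] shift [-0.389  0.116  0.774] turn [-0.0002  0.0001 -0.0383]
[ 0.41  0.28 -0.65  2.14  0.24  0.79 -0.49]
```

Emit:
carry_out --targets '[[[0.09,0.003,0.05],[0,0,0],1],[[0,0,0.18],[0,0,0],1],[[0,0,0.2],[0,0,0],1],[[0,0,0.19],[0,0,0],1],[[0,0,0.146],[0,0,0],1],[[0,0,0],[0,0,0],1]]'

```text
clock: 23.82
position: [0.4129, 0.0218, 0.1783]
tool_rot: [-3.137, 0.001, 1.473]
force: [0.2, 0.8, 0.2]
grip_width: 0.0852
```

Emit:
carry_out --targets '[[[0,0,0],[0,0,0],0],[[0,0,0],[0,0,0],0],[[0,0,0],[0,0,0],0],[[0,0,-0.05],[0,0,0],0],[[0,0,-0.2],[0,0,0],0],[[0,0,-0.2],[0,0,0],0],[[0,0,-0.05],[0,0,0],0],[[0,0,0],[0,0,0],0]]'

```text
clock: 24.82
position: [0.4132, 0.0208, 0.3065]
tool_rot: [3.139, 0.0, 1.47]
force: [-0.6, -0.2, -2.6]
grip_width: 0.0545
```

```bash
python3 - <<'E'
from h import *
print(bot.observe()["grip_width"]); go([.6307,-.1322,.306],1.4696)
E
```

```text
0.05447186475944184
now [0.4132 0.0208 0.3065] [3.139 0.    1.47 ] shift [-0.521  0.927  0.004] turn [0.0007 0.0001 0.0001]
```

Emit:
carry_out --targets '[[[-0.05,0.08,0],[0,0,0],0],[[-0.09,0.16,0],[0,0,0],0],[[-0.11,0.2,0],[0,0,0],0],[[-0.11,0.2,0],[0,0,0],0],[[-0.1,0.18,0],[0,0,0],0],[[-0.061,0.107,0.05],[0,0,0],0],[[0,0,0.1],[0,0,0],0],[[0,0,0.1],[0,0,0],0]]'

```text
clock: 25.82
position: [0.6305, -0.1312, 0.2402]
tool_rot: [-3.139, 0.0, 1.472]
force: [0.0, 0.5, -1.0]
grip_width: 0.0546
```

Emit:
carry_out --targets '[[[0,0,0.1],[0,0,0],0],[[0,0,0.05],[0,0,0],0],[[0,0,0.018],[0,0,0],0],[[0,0,0],[0,0,0],0]]'

```text
clock: 26.32
position: [0.631, -0.1311, 0.2011]
tool_rot: [3.142, 0.0, 1.471]
force: [-0.4, 0.2, -1.0]
grip_width: 0.0548
```

Emit:
carry_out --targets '[[[0,0,0.005],[0,0,0],0],[[0,0,0],[0,0,0],0.74],[[0,0,0],[0,0,0],0.74],[[0,0,0],[0,0,0],0.74],[[0,0,-0.1],[0,0,0],0.74],[[0,0,-0.2],[0,0,0],0.74],[[0,0,-0.2],[0,0,0],1],[[0,0,0],[0,0,0],1]]'

```text
clock: 27.32
position: [0.6317, -0.1313, 0.3286]
tool_rot: [3.136, 0.001, 1.471]
force: [-0.5, -0.6, -0.6]
grip_width: 0.0852
```

```bash
python3 - <<'E'
from h import *
for n in ("wrist","top"):
    f=grab(n); cv2.imwrite(f"pics/{n}9.png",f["pixels"][:,:,::-1])
    for r in soap(f): print(n,r)
go([.43,-.125,.36],1.58)
E
```

```text
wrist ((1, 128, 80, 89), [429.6, -101.7, 56.9, 83.6, 1.3])
top ((283, 147, 24, 18), [644.5, -38.2, 61.2, 85.5, -6.3])
top ((301, 207, 25, 17), [427.6, -103.3, 57.3, 86.2, 1.0])
now [ 0.6308 -0.1314  0.3248] [3.141 0.    1.471] shift [-0.054 -0.802 -0.141] turn [ 0.0002  0.0001 -0.0347]
```

View pics/wrist9.png

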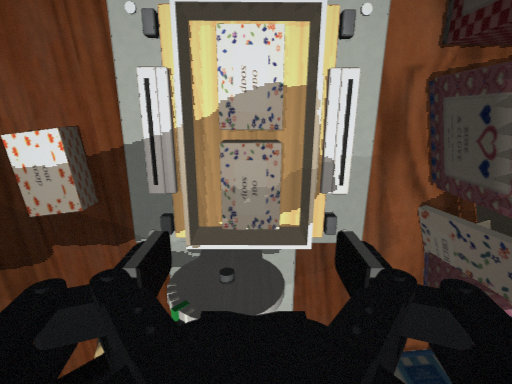

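Emit:
carry_out --targets '[[[-0.005,-0.1,-0.05],[0,0,0],1],[[-0.01,-0.2,-0.05],[0,0,0],1],[[-0.01,-0.21,-0.04],[0,0,0],1],[[-0.01,-0.18,0],[0,0,-0.01],1],[[0,-0.11,0],[0,0,-0.025],1],[[0,0,0],[0,0,0],1],[[0,0,0],[0,0,0],1]]'

```text
clock: 28.3
position: [0.4314, -0.1211, 0.3593]
tool_rot: [-3.141, -0.001, 1.58]
force: [-0.3, 0.2, -0.6]
grip_width: 0.0852
```

```bash
python3 - <<'E'
from h import *
f=grab("wrist")
for r in soap(f):
    print(r); x,y,_,_,t=r[1]; go([x/1e3,y/1e3,.180],np.radians(t)+np.pi/2)
E
```

```text
((430, 47, 82, 97), [655.5, -35.4, 62.1, 89.5, -5.9])
now [ 0.4316 -0.121   0.3593] [-3.141e+00 -1.000e-03  1.580e+00] shift [0.333 0.899 0.717] turn [-0.0001 -0.0002  0.0358]
((405, 149, 75, 82), [645.0, -136.4, 62.6, 90.7, -5.6])
now [ 0.4316 -0.121   0.3593] [-3.141e+00 -1.000e-03  1.580e+00] shift [-0.07   0.853  0.717] turn [-0.0001 -0.0002  0.0342]
((223, 119, 53, 77), [428.9, -101.4, 56.1, 83.4, 0.6])
now [ 0.4316 -0.121   0.3593] [-3.141e+00 -1.000e-03  1.580e+00] shift [ 0.078 -0.01   0.717] turn [-0.     -0.0002 -0.0003]
((55, 339, 57, 45), [211.2, -393.4, 60.7, 98.6, -32.3])
now [ 0.4316 -0.121   0.3593] [-3.141e+00 -1.000e-03  1.580e+00] shift [-1.081 -0.892  0.717] turn [-1.000e-04 -2.000e-04  1.825e-01]
```

Emit:
carry_out --targets '[[[0.077,-0.01,0.05],[0,0,0],1],[[0,0,0.18],[0,0,0],1],[[0,0,0.2],[0,0,0],1],[[0,0,0.18],[0,0,0],1],[[0,0,0.105],[0,0,0],1],[[0,0,0],[0,0,0],1]]'

```text
clock: 29.1
position: [0.4283, -0.101, 0.1793]
tool_rot: [-3.138, -0.001, 1.582]
force: [-0.2, 0.5, -0.5]
grip_width: 0.0855
```

Emit:
carry_out --targets '[[[0,0,0],[0,0,0],0],[[0,0,0],[0,0,0],0],[[0,0,0],[0,0,0],0],[[0,0,-0.05],[0,0,0],0],[[0,0,-0.2],[0,0,0],0],[[0,0,-0.2],[0,0,0],0],[[0,0,-0.1],[0,0,0.034],0],[[0,0,0],[0,0,0],0]]'

```text
clock: 30.1
position: [0.4284, -0.1021, 0.3209]
tool_rot: [3.138, 0.001, 1.473]
force: [0.4, -0.1, -2.4]
grip_width: 0.0549
```

```bash
python3 - <<'E'
from h import *
print(bot.observe()["grip_width"]); go([.6403,-.0366,.30],1.4696)
E
```

```text
0.054888441633326984
now [ 0.4284 -0.1021  0.3209] [3.138e+00 1.000e-03 1.473e+00] shift [0.344 0.818 0.086] turn [0.0012 0.0004 0.0011]
```

Emit:
carry_out --targets '[[[0.04,0.09,0],[0,0,0],0],[[0.07,0.17,0],[0,0,0],0],[[0.08,0.19,0],[0,0,0],0],[[0.08,0.19,0],[0,0,0],0],[[0.05,0.12,0],[0,0,0],0],[[0.02,0.058,0.03],[0,0,0],0],[[0,0,0.1],[0,0,0],0],[[0,0,0],[0,0,0],0]]'

```text
clock: 31.1
position: [0.6388, -0.0373, 0.2838]
tool_rot: [-3.137, 0.001, 1.475]
force: [-0.3, -0.8, -1.4]
grip_width: 0.0547
```

```bash
python3 - <<'E'
from h import *
print(bot.observe()["grip_width"],bot.observe()["force"]); go([.6403,-.0366,.23],1.4696)
E
```

```text
0.054745533132498976 [-0.30368683 -0.79125673 -1.40481873]
now [ 0.6388 -0.0373  0.2838] [-3.137e+00  1.000e-03  1.475e+00] shift [0.004 0.007 0.215] turn [-0.0013  0.0002  0.0018]
```

Emit:
carry_out --targets '[[[0.004,0.007,0.08],[0,0,0],0],[[0,0,0.07],[0,0,0],0],[[0,0,0.04],[0,0,0],0],[[0,0,0.02],[0,0,0],0],[[0,0,0.008],[0,0,0],0],[[0,0,0],[0,0,0],0]]'

```text
clock: 31.85
position: [0.6419, -0.036, 0.2317]
tool_rot: [3.141, -0.0, 1.474]
force: [-0.6, -0.0, -2.0]
grip_width: 0.0548
```

Emit:
carry_out --targets '[[[0,0,0.007],[0,0,0],0],[[0,0,0],[0,0,0],0.74],[[0,0,0],[0,0,0],0.74],[[0,0,0],[0,0,0],0.74],[[0,0,-0.1],[0,0,0],0.74],[[0,0,-0.2],[0,0,0],0.74],[[0,0,-0.2],[0,0,0],1],[[0,0,0],[0,0,0],1]]'

```text
clock: 32.85
position: [0.6425, -0.0358, 0.3586]
tool_rot: [3.136, -0.0, 1.474]
force: [0.7, -0.2, -1.2]
grip_width: 0.0855
```

```bash
python3 - <<'E'
from h import *
f=grab("wrist"); cv2.imwrite(f"pics/w10.png",f["pixels"][:,:,::-1])
f=grab("top"); cv2.imwrite(f"pics/t10.png",cv2.resize(f["pixels"][110:240,60:440,::-1],None,fx=2,fy=2))
go([.595,-.2816,.36],1.4696)
E
python3 -c "
import cv2,numpy as np
a=cv2.imread('pics/w10.png');b=cv2.imread('pics/t10.png')
a=cv2.resize(a,(400,300)); c=np.zeros((560,760,3),np.uint8); c[:300,:400]=a; c[300:]=b[:260]; cv2.imwrite('pics/m10.png',c)"
```

```text
now [ 0.6417 -0.0361  0.3548] [3.141 0.    1.474] shift [-0.995 -0.091 -0.021] turn [0.0002 0.0001 0.0015]
```

View pics/m10.png

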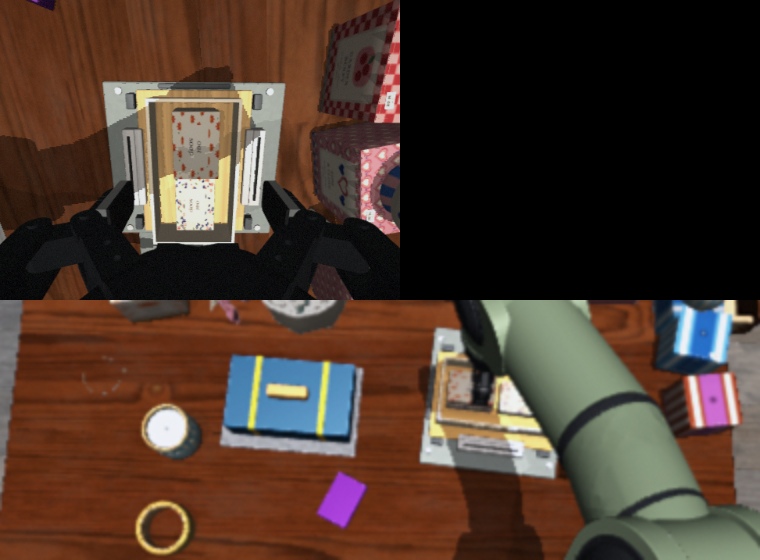

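Emit:
carry_out --targets '[[[-0.07,-0.006,-0.06],[0,0,0],0],[[-0.15,-0.014,-0.04],[0,0,0],0],[[-0.2,-0.018,0],[0,0,0],0],[[-0.2,-0.018,0],[0,0,0],0],[[-0.2,-0.018,0],[0,0,0],0],[[-0.12,-0.012,0],[0,0,0],0],[[-0.055,-0.005,0],[0,0,0],0],[[0,0,0],[0,0,0],0]]'

```text
clock: 33.95
position: [0.595, -0.2819, 0.3795]
tool_rot: [-3.141, -0.0, 1.473]
force: [0.1, 0.7, -0.0]
grip_width: -0.0002
```

```bash
python3 - <<'E'
from h import *
f=grab("wrist"); cv2.imwrite("pics/w11.png",f["pixels"][:,:,::-1]); H,S,V=hsv(f)
for c in blobs(f,((H<6)|(H>174))&(S>150)&(V>80),100)[:4]: print(cv2.boundingRect(c),wrect(f,c,.096))
print(bot.observe()["grip_width"]); go([.595,-.2816,.275],1.4696)
E
```

```text
(53, 275, 91, 40) [420.3, -372.6, 27.7, 104.0, -68.3]
(237, 172, 30, 29) [595.4, -281.3, 27.5, 27.6, 84.4]
(149, 303, 15, 19) [476.9, -411.6, 11.9, 26.0, -59.1]
-0.00041182139133427004
now [ 0.5953 -0.2807  0.3796] [-3.141e+00 -1.000e-03  1.475e+00] shift [-0.004 -0.001  0.419] turn [-0.0001 -0.0002  0.0017]
```

View pics/w11.png

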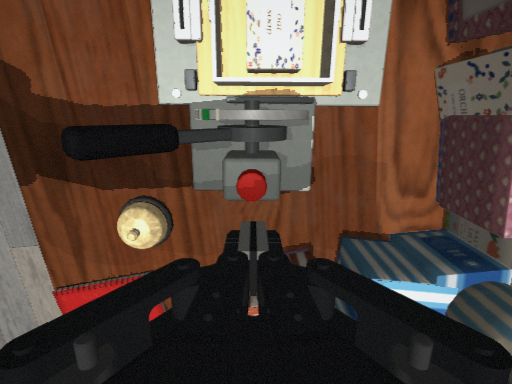

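Emit:
carry_out --targets '[[[0,0,0.1],[0,0,0],0],[[0,0,0.15],[0,0,0],0],[[0,0,0.12],[0,0,0],0],[[0,0,0.05],[0,0,0],0],[[0,0,0.02],[0,0,0],0],[[0,0,0.02],[0,0,0],0],[[0,0,0.014],[0,0,0],0],[[0,0,0],[0,0,0],0]]'

```text
clock: 35.0
position: [0.5957, -0.2809, 0.2622]
tool_rot: [3.14, -0.0, 1.475]
force: [-1.2, 3.5, 5.3]
grip_width: -0.0
```

Emit:
carry_out --targets '[[[0,0,0],[0,0,0],0],[[0,0,0],[0,0,0],0]]'

```text
clock: 35.25
position: [0.5957, -0.2809, 0.2624]
tool_rot: [3.14, -0.0, 1.475]
force: [-0.6, 4.5, 5.8]
grip_width: -0.0002
```

Emit:
carry_out --targets '[[[0,0,0.005],[0,0,0],0],[[0,0,0],[0,0,0],0],[[0,0,0],[0,0,0],0],[[0,0,0],[0,0,0],0],[[0,0,0],[0,0,0],0],[[0,0,0],[0,0,0],0],[[0,0,0],[0,0,0],0],[[0,0,0],[0,0,0],0]]'

```text
clock: 36.25
position: [0.5958, -0.2809, 0.2615]
tool_rot: [3.14, -0.0, 1.475]
force: [-2.8, 4.5, 10.4]
grip_width: -0.0002
```

Emit:
carry_out --targets '[[[0,0,-0.05],[0,0,0],0],[[0,0,-0.15],[0,0,0],0],[[0,0,-0.2],[0,0,0],0],[[0,0,-0.15],[0,0,0],0],[[0,0,-0.05],[0,0,0],0],[[0,0,0],[0,0,0],0]]'

```text
clock: 37.0
position: [0.5951, -0.2815, 0.4108]
tool_rot: [3.14, 0.001, 1.474]
force: [-0.9, -0.3, -0.9]
grip_width: 0.0002
```

```bash
python3 - <<'E'
from h import *
f=grab("wrist"); g=grab("scene")
c=np.zeros((600,790,3),np.uint8); c[:300,:400]=cv2.resize(f["pixels"][:,:,::-1],(400,300)); c[300:600]=cv2.resize(g["pixels"][100:250,120:400,::-1],(790,423))[50:350]
cv2.imwrite("pics/m12.png",c)
ex=np.array([.9949,-.101,0]);ey=np.array([.101,.9949,0]);O=np.array([.6355,-.0844,0])
for th in (0,.22,.44,.66):
    a=.15+th; P=[O-.019*ex-.1505*ey+np.array([0,0,.072])+r*(-np.cos(a)*ex+np.sin(a)*np.array([0,0,1])) for r in (.086,.158)]
    print(th,(proj(f,P)*400/512).round(0).tolist())
h=grab("top"); H,S,V=hsv(h)
for k in blobs(h,(H>95)&(H<115)&(S>120)&(V<200),150)[:4]: print(cv2.boundingRect(k),wrect(h,k,.083))
E
```

```text
0 [[134.0, 102.0], [76.0, 102.0]]
0.22 [[133.0, 102.0], [68.0, 104.0]]
0.44 [[137.0, 103.0], [67.0, 106.0]]
0.66 [[144.0, 104.0], [74.0, 108.0]]
(188, 139, 33, 40) [615.6, 286.5, 104.3, 137.9, 86.7]
(172, 138, 15, 39) [620.3, 374.8, 44.1, 137.9, 89.3]
(222, 142, 15, 39) [609.0, 196.1, 43.1, 137.3, 86.9]
(288, 37, 11, 22) [1046.4, -26.7, 37.5, 85.2, 89.9]
```

View pics/m12.png

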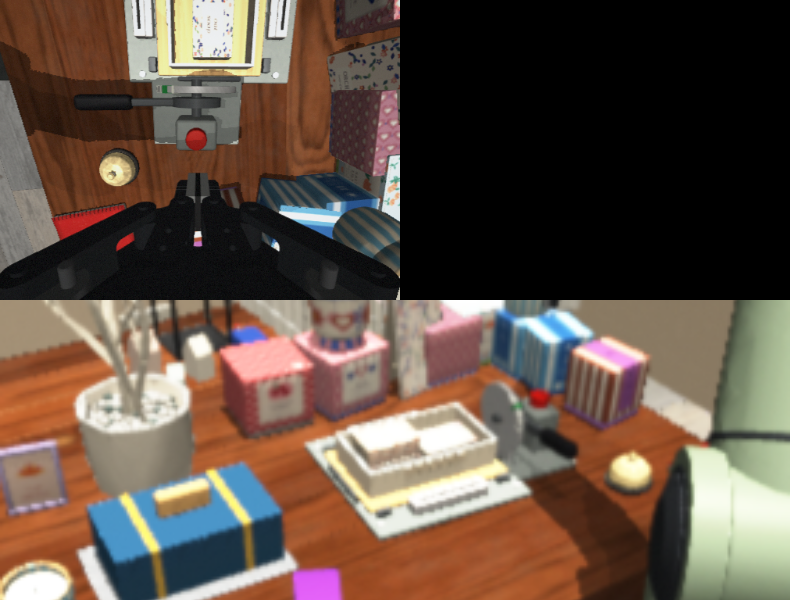

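```bash
python3 -c "
from workcell import job; print(job.job_done())"
```

```text
the job is handed in; nothing more can be done
None
```

The job is done and handed in after about 37 s of robot time; `job_done()` gave no verdict.

**What I did:**
- I pulled the lever to about 0.76 rad and let it settle in the third notch.
- I drew the lid off while the base stayed down, and set it on the mat.
- I packed all three soaps I found: two on the floor of the box, and the orange-patterned one stacked on the left. I left the purple box alone.
- I then held the red button down for over 1 s and moved the arm clear.

**Last checks:**
- **Lever:** its grip lines up with the 0 rad position, so it is at rest.
- **Lid:** it stands mouth down on the mat, roughly 5 mm off centre.
- **Soaps and base:** the soaps lie flat inside the box, which is still in the clamp.
- **Bystanders:** the bell shows no sign of having moved. The candle jar and tape were last seen in place before the button press; the tape was out of view in the final picture.

**What went wrong:**
- I entered one lever move along the wrong axis. It pushed the lever sideways with about 72 N for a moment, below the 120 N wrist limit; I undid it at once and saw no effect afterwards.
- One soap shifted a few centimetres on its own between looks. I measured it again before grasping it.

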